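# Fit the carton fence and lock it with the cam clamp

### The job

Fit the green-faced carton fence to the packing bench: stand it squarely in front of the blue cam clamp with its foot towards the clamp and let go, then push it by its green face until the whole foot is flush against the aluminium stop bar, with the clamp at about the middle of the fence. Then, with the red lever still up, turn the knurled black nut clockwise until the rubber nose just touches the foot, and throw the lever fully down to lock the fence. Leave the other things on the bench where they are.

Things in the scene. Friction and masses are not known exactly. Their poses are not given: they have to be found in the camera images.
- clamp: Cam strap clamp screwed to the bench (blue base, steel strap, black nut, red lever). Origin on the bench, at the middle of the front face of its aluminium stop bar (150 mm long along y, 14 mm high). +x runs level from that face back along the strap; z up. Nose at x = -30 mm, nut axis at x = 22 mm, cross pin of the lever at x = 88 mm, 32 mm high. Strap: 34 mm wide, top 38 mm high, reaches to x = -42 mm.
- fence_mid (a point): Centre of the upright of the loose carton fence (grey-painted aluminium angle, green plastic face, 0.65 kg). Upright: 14 mm thick along x (7 mm either side), 280 mm long along y, 64 mm high; this point is 32 mm over its underside. x points away from the green face to the foot, a plate 6 mm thick from x = 7 to 57 mm. At the start the foot is on the clamp's side, within 0.5 rad of square.
- fence_foot (a point): Middle of the free edge of the fence's foot, on its top face (6 mm over the underside), 57 mm ahead of fence_mid along x; axes as fence_mid. Home when this edge touches the stop bar, the clamp's nose then being above the foot.
- nut (a joint): Turn of the black knurled nut in rad, 0 to 6, growing clockwise seen from above; it stays where it is left (0.2 N m to turn). Each rad lowers the nut 0.95 mm and the nose 1.7 mm. With the lever fully up the nose just touches the foot of a fence under it at about 3.0 rad. It starts 2 to 3 rad short of that.
- nut_grip (a point): Centre of the gripping part of the nut, on its vertical axis: 32 mm in diameter, 12 mm up and down from here; about 58 mm over the bench and 20 mm over the strap's top. A yellow mark on its top shows its turn.
- lever (a joint): Angle of the red cam lever in rad: 0 fully down (level, closed), 1.15 fully up. Stays where it is left. From up to down its cam lowers the nose 3.3 mm, evenly; the rubber nose gives, so that from just touching the foot it locks with about 42 N (22 to 70 N is right; each rad of the nut makes 24 N). Pushing the lever down takes 5 to 9 N at the tip.
- lever_tip (a point): Point on the upper face of the lever's red grip (the face that looks up when it is down, and towards the nut and up when it is up), 11 mm short of its end and 90 mm from the cross pin; the grip is 52 mm long, 18 mm wide and 13 mm thick. x along the lever outwards, z out of this face.
- clamp_nose: Rubber nose of the clamp, a round black button 18 mm in diameter under the strap's front end. The origin is its lowest point, which comes down on the foot.
- fence: The carton fence as a whole; origin on its underside, 32 mm below fence_mid.
- bottle_red: Bystander: small red bottle, 38 mm in diameter, 105 mm high, origin under its base.
- bottle_teal: Bystander: small teal bottle with a white cap, 38 mm in diameter, 105 mm high.
- bottle_white: Bystander: small white bottle with a red cap, 44 mm in diameter, 115 mm high.
- tape_roll: Bystander: roll of brown tape lying flat, 100 mm in diameter, 48 mm high.
- parcel: Bystander: white labelled parcel 160 x 110 x 45 mm.
- cutter: Bystander: yellow carton cutter lying flat, 135 mm long, 14 mm high.
- small_carton: Bystander: brown carton 100 x 70 x 80 mm high.

How it is judged:
By the outcome, as a careful person would: the job done as asked, in the order asked, and still so for the second after the job is handed in, with the robot touching nothing.
It also fails if it takes over 67 s, if anything falls off the work surface, if the arm or the gripper's body presses on something with over 40 N, if the wrist force passes 120 N, or if a joint passes its speed limit or range.

### The arm

A 6-joint arm with a two-finger parallel gripper is mounted at the origin on the work surface. World frame = base frame: x ahead of the robot, y to its left, z up, the work surface at z = 0. Lengths are in m, angles in rad, forces in N, time in s.
With the tool pointing down it reaches from about 0.425 to 0.95 m from the base axis. Payload 3.5 kg.
Tool frame: the origin (TCP) lies on the centre line of the jaws, within the pads' length; the fingertips stand 17 mm ahead of it and the grasp point (between the pads) lies 2 mm behind it; z points along the fingers, y is the line along which they close (so a half turn about z gives the same grasp; the last joint's range is limited). The gripper opens to 85 mm and grips with 20 to 120 N. Pads are 22 mm wide; open, the fingers measure 114 mm over their backs; the gripper's body (76 mm by 85 mm) begins 54 mm behind the grasp point. The pads swing forward as they close: fully open they stand 13 mm farther back than shut.
Start: joints at [1.151, 0.286, 1.577, -0, 1.279, -0.15], TCP at [0.18, 0.651, 0.248] pointing down, gripper open.
Joint ranges: [-2.77, 2.77], [-0.9, 2.22], [0.21, 2.48], [-1.53, 4.67], [0.24, 2.81], [-2.84, 2.84]. Speed limits (rad/s): [2.79, 2.79, 3.14, 3.14, 3.14, 3.14].

### API

Orientations are given as a unit quaternion [w, x, y, z].
In Python, from cell import status, viewer, close_job gives the robot as it stands.
- The arm moves only by the tool servo_tool, never from a script. Its argument "targets" is text: rows parted by semicolons, each of 7 numbers parted by spaces: the turn, a rotation vector about the tool's x, y, z in degrees, then the shift along the tool's x, y, z in m, then the closure, from 0 (fully open) to 1 (shut). A call has 1 to 12 rows; each row is the pose to reach, as a shift and turn from the pose commanded when the call began, along the tool's axes at that moment; what a row does not reach only later rows make up. A row lasts 1/8 s, in which the tool goes at most 62.5 mm and 10.7 degrees, less where a joint would pass 70% of its speed; a pose out of reach is approached as far as the arm can. A call with a gripper value outside its range is refused whole. The fingers move at their own pace and stop on an object; the grip force is fixed at half the most. Time passes only in rows, so rows that repeat a pose let the fingers close. It gives the time, the measured TCP pose, the force, the opening and the grip force at its end, in the units of the state.
- status.get_obs(): the state, without advancing time (a new reading comes with each control period).
- viewer.grab_frame(name): name is "scene" or "top" or "wrist"; returns a dict with "frame" (400x640x3 uint8, blue, green, red), "fx", "fy", "cx", "cy" (pixels), "position" and "attitude" of the camera in the world. Camera axes: x right, y down, z forward; pixel columns grow to the right and rows downward; lengths in m; the calibration is good to about 2 mm. A picture is of the moment at which its call begins. There is no depth.
- close_job(): hands the job in; it is judged then, once.
The state is a dict: "time": time; "qpos": joint angles; "dq": joint speeds; "effort": joint torques, N m; "tcp_pos": TCP position; "ee_rot": TCP orientation; "force": force on the tool from outside, world axes, zero at the start; "moment": the same for the moment, N m; "gripper_width": opening from 0.0 (shut) to 1.0 (fully open); "finger_force": force on a finger pad.
Only numpy, scipy, OpenCV 4.12 (cv2) and the standard library are available. Lean on these libraries where they do the work, as an engineer would, in place of code of your own. Each camera call takes 0.05 s, during which the arm holds its last target. There are 200 camera calls.

## Working session

There is one attempt and no reset: what is moved stays moved. The work goes in short steps, Python scripts to look and compute and a tool call to move; the robot and the scene stay as the last step left them, time stands still between calls to the robot, and variables do not carry over. Pictures are saved under pics/ and viewed, at most 10 in all, crops included, and the job is handed in when it is done.

Besides the shell and the picture viewer there is one more tool, called after ">>>" as a command line: name --argument value ..., lists and objects as JSON in quotes. servo_tool: Moves the arm, as the interface text tells. Its arguments: {"type":"object","properties":{"targets":{"type":"string"}},"required":["targets"]}

```bash
mkdir -p pics; ls
cat > h.py <<'E'
import numpy as np, cv2
from scipy.spatial.transform import Rotation as R
from cell import status, viewer
def q2m(q): return R.from_quat([q[1],q[2],q[3],q[0]]).as_matrix()
def grab(n,save=None):
    f=viewer.grab_frame(n)
    if save: cv2.imwrite('pics/'+save,f['frame'])
    return f
def ray(f,u,v,z):
    d=q2m(f['attitude'])@np.array([(u-f['cx'])/f['fx'],(v-f['cy'])/f['fy'],1]); p=np.array(f['position'])
    return p+d*(z-p[2])/d[2]
def proj(f,P):
    c=q2m(f['attitude']).T@(np.array(P)-f['position']); return c[0]/c[2]*f['fx']+f['cx'],c[1]/c[2]*f['fy']+f['cy']
E
python3 - <<'E'
from h import *
import pickle
a=grab('top','top0.png');b=grab('scene','scene0.png')
pickle.dump((a,b),open('f0.pkl','wb'))
print(a['position'],a['attitude'],a['fx'],b['position'],b['attitude'],b['fx'])
print(status.get_obs())
E
```

```text
pics
[ 0.37955911 -0.0451647   1.02797949] [-0.05323789  0.71013946 -0.69973141  0.05695292] 378.07228926463677 [1.11726775 0.46773017 0.85490435] [-0.14950394  0.37686311  0.84638686 -0.34532892] 374.8806364164041
{'time': 0.1, 'qpos': array([ 1.15100881e+00,  2.87111742e-01,  1.57805618e+00,  1.64727767e-06,
        1.27859069e+00, -1.49969670e-01]), 'dq': array([-0.00046745, -0.00162471, -0.00154086, -0.00091031,  0.00154225,
        0.00047971]), 'effort': array([ 1.15856783e-03, -4.07296515e+01, -2.93700278e+01, -1.27693424e-04,
        3.48919879e-03, -3.04484075e-06]), 'tcp_pos': array([0.17964346, 0.6500692 , 0.24704849]), 'ee_rot': array([-3.05118120e-04,  1.34500221e-01,  9.90912972e-01, -1.03910876e-03]), 'force': array([-0.2399741 , -0.57526801,  0.28763877]), 'moment': array([-0.02852753, -0.00799406, -0.04003   ]), 'finger_force': 0.0, 'gripper_width': 1.0022383952061276}
```

View pics/top0.png

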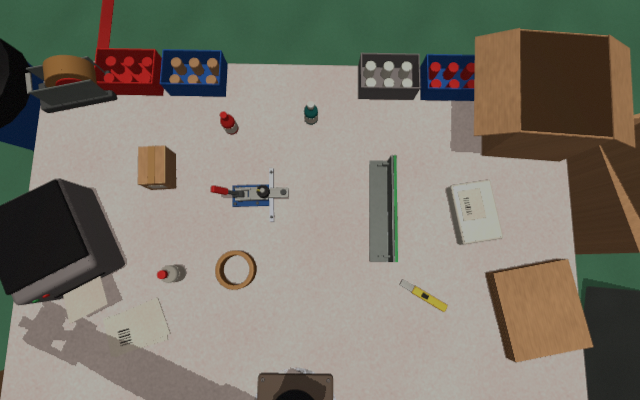

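View pics/scene0.png

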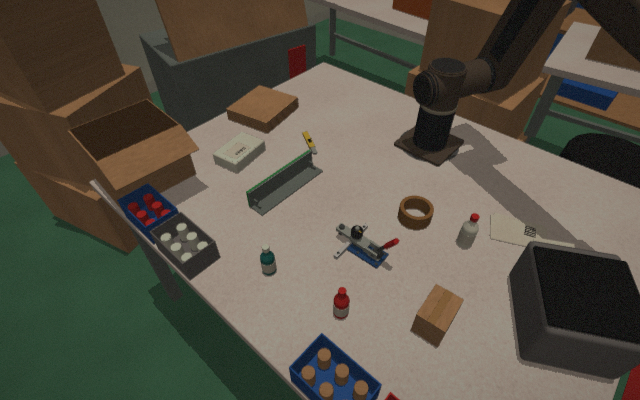

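The top view shows the clamp at about (262,193), with its strap pointing right, and the fence at about (385,210). The fence's foot faces the clamp. I'll enlarge that region.

Run:
```python
import pickle,cv2
a,b=pickle.load(open('f0.pkl','rb'))
c=a['frame'][145:275,200:410]
c=cv2.convertScaleAbs(c,alpha=1.3,beta=20)
cv2.imwrite('pics/c0.png',cv2.resize(c,(798,494),interpolation=cv2.INTER_CUBIC))
```

```text
(no output)
```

View pics/c0.png

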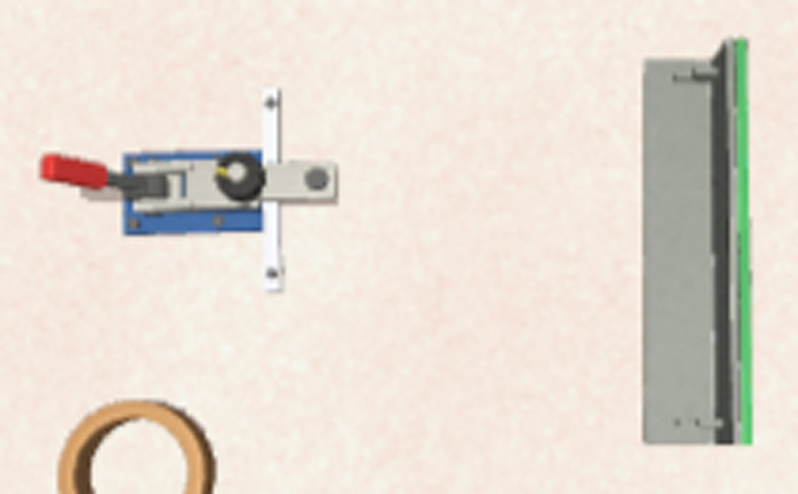

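```bash
cat >> h.py <<'E'
def crop(f,x0,y0,x1,y1,s,name):
    c=cv2.convertScaleAbs(f['frame'][y0:y1,x0:x1],alpha=1.3,beta=20)
    cv2.imwrite('pics/'+name,cv2.resize(c,None,fx=s,fy=s,interpolation=cv2.INTER_CUBIC))
E
python3 - <<'E'
from h import *
import pickle
a,b=pickle.load(open('f0.pkl','rb'))
P=lambda x,y,z:ray(a,200+(x-.5)/3.8,145+(y-.5)/3.8,z)
b1,b2=P(281,90,.014),P(283.5,291,.014)
f1,f2=P(644,60,.006),P(643.5,443,.006)
print('bar',b1,b2,'mid',(b1+b2)/2,np.linalg.norm(b1-b2))
print('foot',f1,f2,'mid',(f1+f2)/2,np.linalg.norm(f1-f2))
d=f1-f2;print('footang',np.degrees(np.arctan2(d[1],d[0])));d=b1-b2;print('barang',np.degrees(np.arctan2(d[1],d[0])))
for n,p in dict(nut=(241,175,.07),screw=(317,178,.038),strapR=(337,180,.038),green1=(742,38,.064),green2=(747,443,.064),up1=(728,42,.064)).items(): print(n,P(*p))
print('tape top',P(145,400,.048),'cyl')
for n,(u,v,z) in dict(red=(228,130,0),teal=(311,122,0),cutter=(404,287,0),parcel=(456,241,.045),parcel2=(451,186,.045)).items(): print(n,ray(a,u,v,z))
E
```

```text
bar [0.62975152 0.07258243 0.014     ] [0.48372957 0.06609942 0.014     ] mid [0.55674055 0.06934092 0.014     ] 0.1461657998847519
foot [ 0.65851421 -0.19171557  0.006     ] [ 0.3810352  -0.18942732  0.006     ] mid [ 0.5197747  -0.19057145  0.006     ] 0.2774884496825991
footang -0.47248366706594347
barang 2.5421204866163163
nut [0.55642103 0.09124658 0.07      ]
screw [0.56101581 0.04257406 0.038     ]
strapR [0.55980922 0.02854356 0.038     ]
green1 [ 0.65949218 -0.25154361  0.064     ]
green2 [ 0.38193188 -0.2499827   0.064     ]
up1 [ 0.65647127 -0.24177446  0.064     ]
tape top [0.4048828  0.15355011 0.048     ] cyl
red [0.74320484 0.20749447 0.        ]
teal [ 0.7708536  -0.02715958  0.        ]
cutter [ 0.31516143 -0.28249242  0.        ]
parcel [ 0.43663305 -0.40974673  0.045     ]
parcel2 [ 0.58201662 -0.40265007  0.045     ]
```

```bash
cat >> h.py <<'E'
def rel(pos,az,cur=None):
    """tool-frame turn(deg)+shift for TCP at pos, pointing down, tool y at azimuth az deg"""
    o=status.get_obs(); M=q2m(o['ee_rot']); p=o['tcp_pos']
    y=np.array([np.cos(np.radians(az)),np.sin(np.radians(az)),0]); z=np.array([0,0,-1.])
    T=np.c_[np.cross(y,z),y,z]
    return np.degrees(R.from_matrix(M.T@T).as_rotvec()).round(1), (M.T@(np.array(pos)-p)).round(4)
def st():
    o=status.get_obs(); M=q2m(o['ee_rot']); print('t',round(o['time'],2),'p',o['tcp_pos'].round(4),'az',np.degrees(np.arctan2(M[1,1],M[0,1])).round(2),'tilt',M[:,2].round(3),'F',o['force'].round(1),'g',round(o['gripper_width'],3),round(o['finger_force'],1),'q',o['qpos'].round(2))
E
python3 - <<'E'
from h import *
print(rel((.56,.30,.25),85)); print(rel((.519,-.2476,.13),89.6)); print(rel((.519,-.2476,.045),89.6))
E
```

```text
(array([ -0.1,  -0. , -10.5]), array([-0.4599, -0.236 , -0.0026]))
(array([ -0.1,  -0. , -15.1]), array([-0.5664, -0.7745,  0.1185]))
(array([ -0.1,  -0. , -15.1]), array([-0.5664, -0.7743,  0.2035]))
```

>>> servo_tool --targets "0 0 -10 -0.46 -0.236 0 0; 0 0 -10 -0.46 -0.236 0 0; 0 0 -10 -0.46 -0.236 0 0; 0 0 -10 -0.46 -0.236 0 0; 0 0 -10 -0.46 -0.236 0 0; 0 0 -10 -0.46 -0.236 0 0; 0 0 -10 -0.46 -0.236 0 0; 0 0 -10 -0.46 -0.236 0 0; 0 0 -15.1 -0.566 -0.774 0.04 0; 0 0 -15.1 -0.566 -0.774 0.04 0; 0 0 -15.1 -0.566 -0.774 0.04 0; 0 0 -15.1 -0.566 -0.774 0.04 0"

```text
time: 1.6
tcp_pos: [0.5344, 0.0611, 0.2299]
ee_rot: [-0.0, 0.003, 1.0, -0.0]
force: [0.2, -1.1, 0.4]
gripper_width: 1.0
finger_force: 0.0
```

```bash
python3 -c "
from h import *
st();print(rel((.519,-.2476,.12),89.6))"
```

```text
t 1.6 p [0.5344 0.0611 0.2299] az 89.66 tilt [-0. -0. -1.] F [ 0.2 -1.1  0.4] g 1.0 0.0 q [-0.07 -0.    1.93 -0.    1.21 -1.64]
(array([-0. , -0. ,  0.1]), array([ 0.0134, -0.3088,  0.1099]))
```

>>> servo_tool --targets "0 0 0 0.013 -0.28 0.10 0; 0 0 0 0.013 -0.28 0.10 0; 0 0 0 0.013 -0.28 0.10 0; 0 0 0 0.013 -0.28 0.10 0; 0 0 0 0.013 -0.28 0.10 0; 0 0 0 0.013 -0.28 0.10 0; 0 0 0 0.013 -0.28 0.10 0; 0 0 0 0.013 -0.28 0.10 0"

```text
time: 2.6
tcp_pos: [0.5206, -0.2157, 0.131]
ee_rot: [0.0, 0.002, 1.0, -0.0]
force: [0.1, -0.5, -1.2]
gripper_width: 0.995
finger_force: 0.0
```

```bash
python3 -c "
from h import *
st();print(rel((.519,-.2476,.045),89.6))
f=grab('wrist','w1.png');print(f['position'],q2m(f['attitude']).round(2).tolist(),f['fx'])
for P in [(.519,-.2406,.064),(.519,-.2546,.064)]: print(proj(f,P))"
```

```text
t 2.6 p [ 0.5206 -0.2157  0.131 ] az 89.74 tilt [ 0.001 -0.    -1.   ] F [ 0.1 -0.5 -1.2] g 0.995 0.0 q [-0.57  0.17  1.94  0.    1.03 -2.14]
(array([-0. ,  0. ,  0.1]), array([ 0.0016, -0.0319,  0.086 ]))
[ 0.44586652 -0.21639717  0.25722187] [[0.0, 0.96, 0.29], [1.0, -0.0, -0.0], [-0.0, 0.29, -0.96]] 320.4025587175294
(np.float64(284.3511287922317), np.float64(225.89391891176783))
(np.float64(262.5986366388735), np.float64(225.99103045848307))
```

View pics/w1.png

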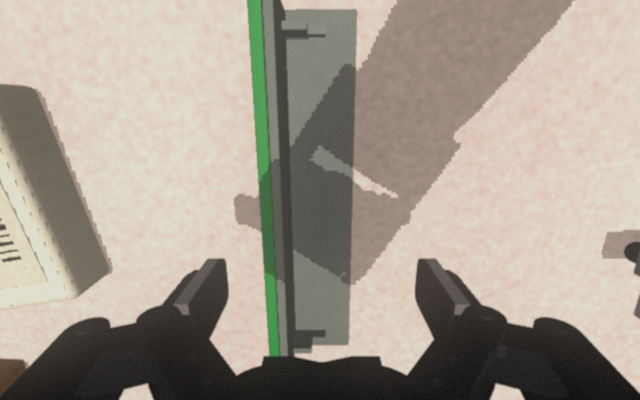

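The wrist view shows the upright at columns 262–284 on row 226, which matches the estimate. I'll lower and grip.

>>> servo_tool --targets "0 0 0 0.002 -0.032 0.02 0; 0 0 0 0.002 -0.032 0.05 0; 0 0 0 0.002 -0.032 0.085 0; 0 0 0 0.002 -0.032 0.085 0.5; 0 0 0 0.002 -0.032 0.085 1; 0 0 0 0.002 -0.032 0.085 1; 0 0 0 0.002 -0.032 0.085 1; 0 0 0 0.002 -0.032 0.085 1; 0 0 0 0.002 -0.032 0.085 1; 0 0 0 0.002 -0.032 0.085 1; 0 0 0 0.002 -0.032 0.085 1"

```text
time: 4.03
tcp_pos: [0.519, -0.2489, 0.0472]
ee_rot: [0.001, 0.003, 1.0, -0.0]
force: [-1.5, 2.3, 6.3]
gripper_width: 0.154
finger_force: 59.3
```

```bash
python3 -c "
from h import *
st()
c=np.array([.5567,.0693,0]);a=np.radians(2.54);X=np.array([-np.sin(a),np.cos(a),0])
m=c-.115*X; print(m)
print(rel((m[0],m[1],.07),92.54)); print(rel((m[0],m[1],.045),92.54))"
```

```text
t 4.03 p [ 0.519  -0.2489  0.0472] az 89.67 tilt [ 0.002 -0.    -1.   ] F [-1.5  2.3  6.3] g 0.154 59.3 q [-0.62  0.32  1.94  0.    0.88 -2.19]
[ 0.56179644 -0.04558702  0.        ]
(array([-0. ,  0.1, -2.9]), array([-0.0417,  0.2036, -0.0228]))
(array([-0. ,  0.1, -2.9]), array([-0.0417,  0.2036,  0.0022]))
```

>>> servo_tool --targets "0 0 0 0 0 -0.015 1; 0 0 0 0 0 -0.02 1; 0 0 -1 -0.014 0.05 -0.02 1; 0 0 -2 -0.028 0.1 -0.02 1; 0 0 -2.9 -0.042 0.15 -0.02 1; 0 0 -2.9 -0.042 0.185 -0.02 1; 0 0 -2.9 -0.042 0.2036 -0.02 1; 0 0 -2.9 -0.042 0.2036 -0.02 1; 0 0 -2.9 -0.042 0.2036 -0.02 1; 0 0 -2.9 -0.042 0.2036 -0.02 1"

```text
time: 5.28
tcp_pos: [0.5614, -0.0468, 0.0655]
ee_rot: [0.0, -0.021, 1.0, -0.0]
force: [0.9, -0.1, -6.9]
gripper_width: 0.154
finger_force: 60.6
```

```bash
python3 -c "
from h import *
st()
f=grab('top');crop(f,200,145,360,275,4.6,'c1.png')
f=grab('wrist','w2.png')"
```

```text
t 5.28 p [ 0.5614 -0.0468  0.0655] az 92.45 tilt [ 0. -0. -1.] F [ 0.9 -0.1 -6.9] g 0.154 60.6 q [-0.26  0.27  1.97 -0.    0.9  -1.88]
```

View pics/c1.png

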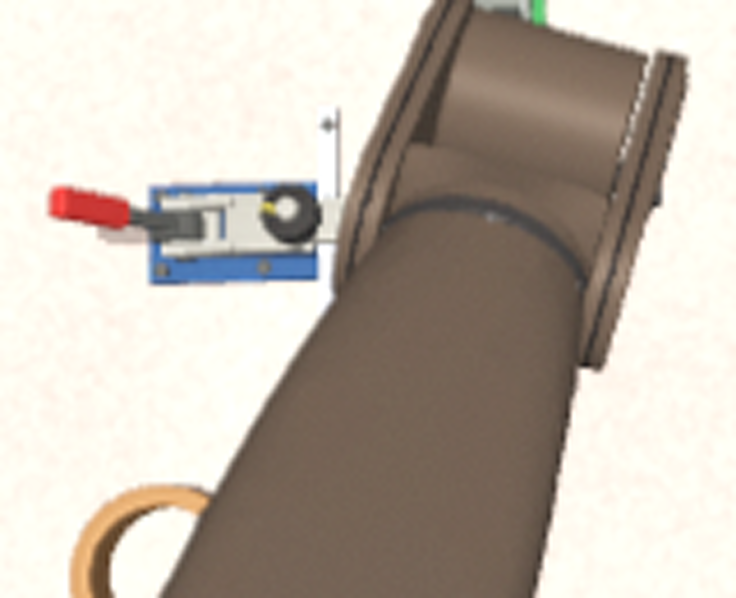

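>>> servo_tool --targets "0 0 0 0 0 0.008 1; 0 0 0 0 0 0.015 1; 0 0 0 0 0 0.019 1; 0 0 0 0 0 0.0205 1; 0 0 0 0 0 0.0205 1; 0 0 0 0 0 0.0205 0.5; 0 0 0 0 0 0.0205 0.5; 0 0 0 0 0 0.0205 0.5; 0 0 0 0 0 0.0205 0.5"

```text
time: 6.5
tcp_pos: [0.5615, -0.0456, 0.045]
ee_rot: [0.0, -0.022, 1.0, -0.0]
force: [0.8, 0.3, 0.0]
gripper_width: 0.502
finger_force: 0.0
```

>>> servo_tool --targets "0 0 0 0 0 -0.03 0.5; 0 0 0 0 0 -0.06 0.5; 0 0 0 0 0 -0.10 0.5; 0 0 20 0 -0.06 -0.10 0.5; 0 0 40 0 -0.12 -0.10 0.5; 0 0 60 0 -0.15 -0.10 0.5; 0 0 80 0 -0.15 -0.10 0.5; 0 0 90 0 -0.15 -0.10 0.5; 0 0 90 0 -0.15 -0.10 0.5; 0 0 90 0 -0.15 -0.10 0.5; 0 0 90 0 -0.15 -0.10 0.5; 0 0 90 0 -0.15 -0.10 0.5"

```text
time: 8.0
tcp_pos: [0.5679, -0.1954, 0.1448]
ee_rot: [-0.0, 0.692, 0.722, -0.0]
force: [0.7, -0.3, 0.9]
gripper_width: 0.5
finger_force: 0.0
```

```bash
python3 -c "
from h import *
st()
f=grab('top');crop(f,200,125,370,275,4.3,'c2.png')
import pickle;pickle.dump(f,open('f2.pkl','wb'))"
```

```text
t 8.0 p [ 0.5679 -0.1954  0.1448] az 2.37 tilt [-0.  0. -1.] F [ 0.7 -0.3  0.9] g 0.5 0.0 q [-0.5   0.23  1.85 -0.    1.07 -0.54]
```

View pics/c2.png

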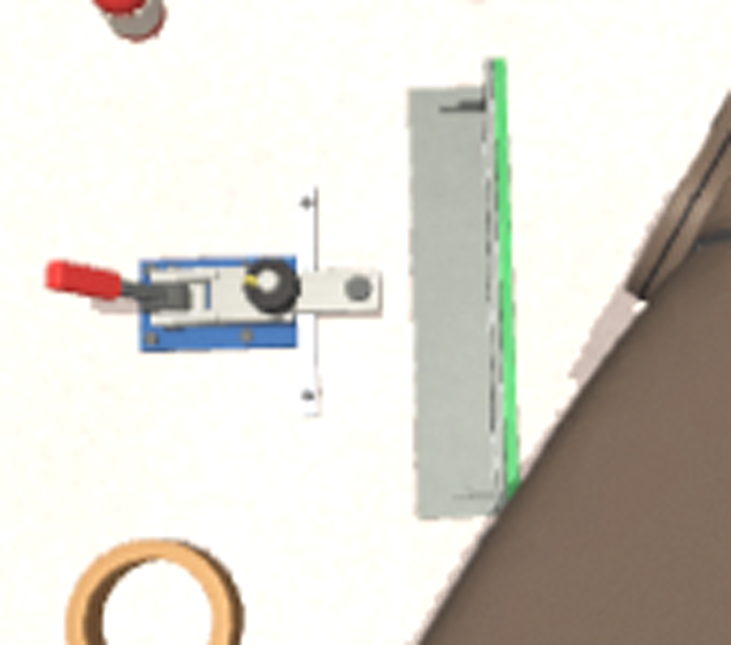

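```bash
python3 -c "
from h import *
import pickle
a=pickle.load(open('f2.pkl','rb'))
P=lambda x,y,z:ray(a,200+(x-.5)/4.3,125+(y-.5)/4.3,z)
b1,b2=P(316.5,188,.014),P(320,414,.014);f1,f2=P(409,88,.006),P(416,518,.006)
b=(b1+b2)/2;f=(f1+f2)/2
d=b1-b2;an=np.arctan2(d[1],d[0]);e=f1-f2;print(b,f,np.degrees(an),np.degrees(np.arctan2(e[1],e[0])))
an=np.radians(2.4);X=np.array([-np.sin(an),np.cos(an),0]);Y=np.array([np.cos(an),np.sin(an),0])
print('gap',(f-b)@X,'lat',(f-b)@Y)
for n in [(359,289,.038),(273,285,.07)]:
  q=P(*n);print(q,(q-b)@X,(q-b)@Y)
m=f-.064*X; p=m-.028*X; p[2]=.12; print(p)
print(rel(p,2.5)); p[2]=.037;print(rel(p,2.5))"
```

```text
[0.55704092 0.07003121 0.014     ] [0.56016959 0.01090875 0.006     ] 2.7197286952441124 2.249952277235589
gap -0.059201612884976045 lat 0.0006501390509823153
[0.55998531 0.0423251  0.038     ] -0.027805099418215788 0.0017815972056217028
[0.55579186 0.09101099 0.07      ] 0.021013685218189387 -0.00036942366302263453
[ 0.56402215 -0.08101055  0.12      ]
(array([-0. , -0. , -0.2]), array([0.1145, 0.0007, 0.0248]))
(array([-0. , -0. , -0.2]), array([0.1144, 0.0007, 0.1078]))
```

>>> servo_tool --targets "0 0 -0.2 0.045 0.001 0.02 0.2; 0 0 -0.2 0.09 0.001 0.05 0.2; 0 0 -0.2 0.113 0.001 0.085 0.2; 0 0 -0.2 0.113 0.001 0.113 0.2; 0 0 -0.2 0.113 0.001 0.113 0.2; 0 0 -0.2 0.12 0.001 0.113 0.2; 0 0 -0.2 0.127 0.001 0.113 0.2; 0 0 -0.2 0.133 0.001 0.113 0.2; 0 0 -0.2 0.139 0.001 0.113 0.2; 0 0 -0.2 0.145 0.001 0.113 0.2"

```text
time: 9.3
tcp_pos: [0.5638, -0.0516, 0.0334]
ee_rot: [0.002, 0.69, 0.724, 0.0]
force: [0.8, -5.1, 1.7]
gripper_width: 0.799
finger_force: 0.0
```

```bash
python3 -c "
from h import *
st();print(rel((.5627,-.012,.032),2.5))
f=grab('top');crop(f,200,125,370,275,4.3,'c3.png')"
```

```text
t 9.3 p [ 0.5638 -0.0516  0.0334] az 2.77 tilt [ 0.003 -0.003 -1.   ] F [ 0.8 -5.1  1.7] g 0.799 0.0 q [-0.27  0.32  1.97 -0.    0.84 -0.32]
(array([0.2, 0.2, 0.3]), array([0.0396, 0.0008, 0.0013]))
```

>>> servo_tool --targets "0 0 0.2 0.006 0 0 0.2; 0 0 0.2 0.012 0 0 0.2; 0 0 0.2 0.018 0 0 0.2; 0 0 0.2 0.023 0 0 0.2; 0 0 0.2 0.028 0 0 0.2; 0 0 0.2 0.031 0 0 0.2; 0 0 0.2 0.033 0 0 0.2; 0 0 0.2 0.035 0 0 0.2"

```text
time: 10.35
tcp_pos: [0.5619, -0.0165, 0.033]
ee_rot: [0.001, 0.691, 0.723, 0.0]
force: [-0.0, -5.4, 1.9]
gripper_width: 0.797
finger_force: 0.0
```

>>> servo_tool --targets "0 0 0 0.0015 0 0 0.2; 0 0 0 0.003 0 0 0.2"

```text
time: 10.6
tcp_pos: [0.5617, -0.0136, 0.033]
ee_rot: [0.001, 0.691, 0.723, 0.0]
force: [0.3, -6.0, 3.0]
gripper_width: 0.8
finger_force: 0.0
```

>>> servo_tool --targets "0 0 0 0.0015 0 0 0.2; 0 0 0 0.003 0 0 0.2"

```text
time: 10.85
tcp_pos: [0.5616, -0.0106, 0.033]
ee_rot: [0.001, 0.691, 0.723, 0.0]
force: [0.8, -5.3, 2.6]
gripper_width: 0.801
finger_force: 0.0
```

>>> servo_tool --targets "0 0 0 0.001 0 0 0.2; 0 0 0 0.001 0 0 0.2"

```text
time: 11.1
tcp_pos: [0.5615, -0.0095, 0.033]
ee_rot: [0.001, 0.691, 0.723, 0.0]
force: [0.2, -5.3, 1.7]
gripper_width: 0.801
finger_force: 0.0
```

Not in contact yet, so I'll keep stepping.

>>> servo_tool --targets "0 0 0 0.001 0 0 0.2; 0 0 0 0.002 0 0 0.2"

```text
time: 11.35
tcp_pos: [0.5614, -0.0076, 0.033]
ee_rot: [0.001, 0.691, 0.723, 0.0]
force: [0.4, -6.2, 2.3]
gripper_width: 0.801
finger_force: 0.0
```

>>> servo_tool --targets "0 0 0 0.001 0 0 0.2; 0 0 0 0.002 0 0 0.2"

```text
time: 11.6
tcp_pos: [0.5613, -0.0056, 0.033]
ee_rot: [0.001, 0.691, 0.723, 0.0]
force: [0.4, -5.2, 1.6]
gripper_width: 0.799
finger_force: 0.0
```

```bash
python3 -c "
from h import *
st()
f=grab('top');crop(f,220,125,340,235,5,'c4.png')
import pickle;pickle.dump(f,open('f4.pkl','wb'))
f=grab('scene');g=cv2.convertScaleAbs(f['frame'][170:290,230:420],alpha=1.3,beta=10)
h=cv2.resize(g,None,fx=4.1,fy=4.1,interpolation=cv2.INTER_CUBIC);cv2.imwrite('pics/s4.png',h)"
```

```text
t 11.6 p [ 0.5613 -0.0056  0.033 ] az 2.55 tilt [ 0.002 -0.002 -1.   ] F [ 0.4 -5.2  1.6] g 0.799 0.0 q [-0.19  0.32  1.98 -0.    0.84 -0.23]
```

View pics/s4.png

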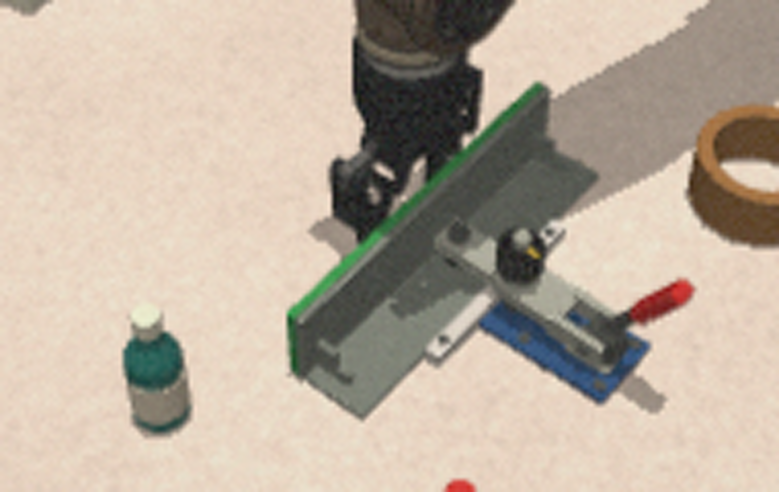

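The scene view shows the foot edge almost at the bar, near (430,350), with the fence square and centred. The force is still only sliding friction, so I'll keep stepping.

>>> servo_tool --targets "0 0 0 0.001 0 0 0.2; 0 0 0 0.002 0 0 0.2"

```text
time: 11.95
tcp_pos: [0.5613, -0.0042, 0.0332]
ee_rot: [0.002, 0.691, 0.723, -0.0]
force: [-0.8, -9.4, 5.2]
gripper_width: 0.798
finger_force: 0.0
```

>>> servo_tool --targets "0 0 0 0.001 0 0 0.2; 0 0 0 0.0015 0 0 0.2"

```text
time: 12.2
tcp_pos: [0.5616, -0.0031, 0.0335]
ee_rot: [0.002, 0.691, 0.723, -0.0]
force: [-0.4, -9.4, 4.6]
gripper_width: 0.797
finger_force: 0.0
```

>>> servo_tool --targets "0 0 0 0.001 0 0 0.2; 0 0 0 0.0015 0 0 0.2"

```text
time: 12.45
tcp_pos: [0.5617, -0.0023, 0.0338]
ee_rot: [0.003, 0.691, 0.723, -0.001]
force: [-1.9, -12.8, 4.3]
gripper_width: 0.799
finger_force: 1.2
```

```bash
python3 -c "
from h import *
st()"
```

```text
t 12.45 p [ 0.5617 -0.0023  0.0338] az 2.53 tilt [ 0.003 -0.005 -1.   ] F [ -1.9 -12.8   4.3] g 0.799 1.2 q [-0.18  0.32  1.98 -0.01  0.84 -0.22]
```

>>> servo_tool --targets "0 0 0 0.001 0 0 0.2; 0 0 0 0.002 0 0 0.2; 0 0 0 0.002 0 0 0.2"

```text
time: 12.82
tcp_pos: [0.5617, -0.002, 0.0342]
ee_rot: [0.004, 0.691, 0.723, -0.002]
force: [-4.3, -17.5, 7.4]
gripper_width: 0.799
finger_force: 4.1
```

>>> servo_tool --targets "0 0 0 -0.01 0 0 0.2; 0 0 0 -0.03 0 0 0.2; 0 0 0 -0.03 0 -0.03 0.2; 0 0 0 -0.03 0 -0.09 0.2; 0 0 0 -0.03 0 -0.15 0.2; 0 0 0 0.01 0 -0.20 0.2; 0 0 0 0.02 0 -0.20 0.2; 0 0 0 0.02 0 -0.20 0.2; 0 0 0 0.02 0 -0.20 0.2"

```text
time: 13.95
tcp_pos: [0.558, 0.022, 0.2293]
ee_rot: [-0.002, 0.691, 0.723, -0.001]
force: [-0.6, -0.2, -0.4]
gripper_width: 0.8
finger_force: 0.0
```

```bash
python3 -c "
from h import *
st()
f=grab('wrist');cv2.imwrite('pics/w5.png',cv2.convertScaleAbs(f['frame'],alpha=1.25,beta=15))
import pickle;pickle.dump(f,open('f5.pkl','wb'))"
```

```text
t 13.95 p [0.558  0.022  0.2293] az 2.53 tilt [-0.005  0.001 -1.   ] F [-0.6 -0.2 -0.4] g 0.8 0.0 q [-0.14  0.05  1.88 -0.    1.22 -0.19]
```

View pics/w5.png

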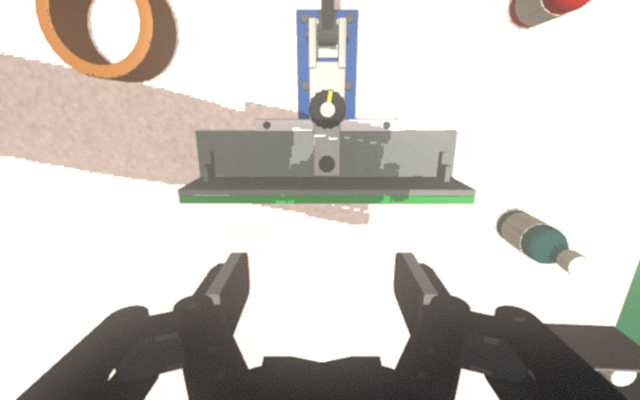

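The wrist view shows the foot edge along row 130, flush on the bar. The fence spans columns 197–456 and the clamp is at 326, so it is centred. The yellow mark at (331,96) lies slightly clockwise of the lever direction from the nut centre (327,109). I'll measure that angle now.

```bash
cat >> h.py <<'E'
def mark(f,lo=(300,85,352,135),z=.071):
    x0,y0,x1,y1=lo; im=f['frame'][y0:y1,x0:x1].astype(int); b,g,r=im[...,0],im[...,1],im[...,2]
    m=(r-b>50)&(g-b>35); v,u=np.nonzero(m); W=np.array([ray(f,x0+a,y0+c,z) for a,c in zip(u,v)])
    dk=(im.max(2)<60); vd,ud=np.nonzero(dk)
    c=W.mean(0); w=np.linalg.svd((W-c)[:,:2])[2][0]
    print('n',len(u),'px',u.mean()+x0,v.mean()+y0,'world',c,'axis az',np.degrees(np.arctan2(w[1],w[0])),'dark',ud.mean()+x0,vd.mean()+y0,ray(f,ud.mean()+x0,vd.mean()+y0,.062))
    return c
E
python3 -c "
from h import *
import pickle
f=pickle.load(open('f5.pkl','rb'));c=mark(f)
a=np.radians(2.54);X=np.array([-np.sin(a),np.cos(a),0]);o=np.array([.557,.0697,0]);n=o+.022*X
d=c-n;print('nut',n,'cw from +x deg',92.54-np.degrees(np.arctan2(d[1],d[0])),np.hypot(d[0],d[1]),proj(f,[n[0],n[1],.071]))
crop(f,290,75,360,145,8,'w5c.png')
print(rel((n[0],n[1],.13),70));print(rel((n[0],n[1],.06),70))
for u,v in [(197,130),(456,130)]: print(ray(f,u,v,.006))
print(proj(f,o+[0,0,.014]),[proj(f,o+[0,0,.014]+s*.07*np.array([X[1],-X[0],0])) for s in (-1,1)])"
```

```text
n 58 px 329.37931034482756 95.82758620689656 world [0.55880734 0.1033955  0.071     ] axis az -97.37856920969422 dark 325.9473684210526 123.26315789473685 [0.55708238 0.08041514 0.062     ]
nut [0.55602503 0.09167839 0.        ] cw from +x deg 15.897890356604137 0.012042924305682254 (np.float64(325.4197432933087), np.float64(110.15225387353135))
(array([ -0.2,  -0.2, -67.5]), array([0.0698, 0.0014, 0.0995]))
(array([ -0.2,  -0.2, -67.5]), array([0.0697, 0.0017, 0.1695]))
[0.4202484  0.06468576 0.006     ]
[0.69611762 0.07687565 0.006     ]
(np.float64(325.0372737482745), np.float64(131.54221277763082)) [(np.float64(258.0313561179631), np.float64(131.55194499699218)), (np.float64(392.22798000221167), np.float64(131.53245371879788))]
```

View pics/w5c.png

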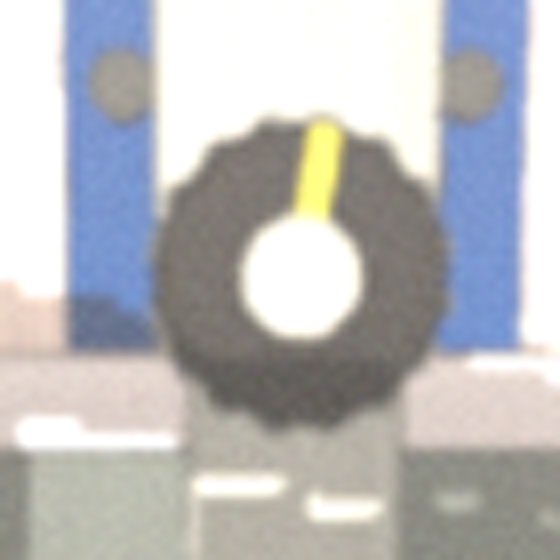

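The mark sits about 9° clockwise of the lever direction. That puts the nut at about 0.16 rad, so it has about 2.84 rad (163°) to go. I'll move over the nut now.

>>> servo_tool --targets "0 0 -10 0.02 0 0 0.4; 0 0 -20 0.05 0 0.02 0.4; 0 0 -31 0.07 0.002 0.04 0.4; 0 0 -41 0.07 0.002 0.06 0.4; 0 0 -51 0.07 0.002 0.08 0.4; 0 0 -61 0.07 0.002 0.095 0.4; 0 0 -72 0.07 0.002 0.095 0.4; 0 0 -72.5 0.07 0.002 0.095 0.4; 0 0 -72.5 0.07 0.002 0.095 0.4; 0 0 -72.5 0.07 0.002 0.095 0.4"

```text
time: 15.25
tcp_pos: [0.5582, 0.0922, 0.137]
ee_rot: [0.0, 0.131, 0.991, 0.0]
force: [0.2, -0.2, -0.2]
gripper_width: 0.601
finger_force: 0.0
```

```bash
python3 -c "
from h import *
st();print(rel((.557,.0916,.06),75))"
```

```text
t 15.25 p [0.5582 0.0922 0.137 ] az 74.94 tilt [ 0. -0. -1.] F [ 0.2 -0.2 -0.2] g 0.601 0.0 q [-0.02  0.17  1.94 -0.    1.04 -1.32]
(array([ 0. ,  0. , -0.1]), array([ 0.001 , -0.0009,  0.077 ]))
```

>>> servo_tool --targets "0 0 0 0.001 -0.001 0.03 0.4; 0 0 0 0.001 -0.001 0.055 0.4; 0 0 0 0.001 -0.001 0.07 0.4; 0 0 0 0.001 -0.001 0.077 0.4; 0 0 0 0.001 -0.001 0.077 0.6; 0 0 0 0.001 -0.001 0.077 0.8; 0 0 0 0.001 -0.001 0.077 0.8; 0 0 0 0.001 -0.001 0.077 0.8; 0 0 0 0.001 -0.001 0.077 0.8"

```text
time: 16.38
tcp_pos: [0.5575, 0.094, 0.0606]
ee_rot: [0.001, 0.131, 0.991, 0.002]
force: [2.3, 8.1, -3.7]
gripper_width: 0.357
finger_force: 59.7
```

```bash
python3 -c "
from h import *
st();o=status.get_obs();print(o['moment'])"
```

```text
t 16.38 p [0.5575 0.094  0.0606] az 74.95 tilt [ 0.002  0.004 -1.   ] F [ 2.3  8.1 -3.7] g 0.357 59.7 q [-0.01  0.28  1.97  0.01  0.89 -1.33]
[ 1.15580041 -0.22445502 -0.03291367]
```

>>> servo_tool --targets "0 0 0 0 0.0026 0 0.8; 0 0 9 0 0.0026 0 0.8; 0 0 18 0 0.0026 0.0003 0.8; 0 0 27 0 0.0026 0.0005 0.8; 0 0 36 0 0.0026 0.0006 0.8; 0 0 45 0 0.0026 0.0008 0.8; 0 0 54 0 0.0026 0.0009 0.8; 0 0 63 0 0.0026 0.001 0.8; 0 0 72 0 0.0026 0.0012 0.8; 0 0 81 0 0.0026 0.0013 0.8; 0 0 81 0 0.0026 0.0013 0.8"

```text
time: 17.75
tcp_pos: [0.5592, 0.0953, 0.0593]
ee_rot: [0.001, 0.744, 0.668, 0.003]
force: [5.6, 4.4, -5.8]
gripper_width: 0.355
finger_force: 59.8
```

```bash
python3 -c "
from h import *
st();o=status.get_obs();print(o['moment'])"
```

```text
t 17.75 p [0.5592 0.0953 0.0593] az -6.13 tilt [ 0.005  0.003 -1.   ] F [ 5.6  4.4 -5.8] g 0.355 59.8 q [-0.01  0.28  1.96  0.    0.89  0.09]
[ 0.75832731 -0.56123026 -0.23727721]
```

>>> servo_tool --targets "0 0 0 0.001 0.0015 0 0.8; 0 0 9 0.001 0.0015 0 0.8; 0 0 18 0.001 0.0015 0.0003 0.8; 0 0 27 0.001 0.0015 0.0005 0.8; 0 0 36 0.001 0.0015 0.0006 0.8; 0 0 45 0.001 0.0015 0.0008 0.8; 0 0 54 0.001 0.0015 0.0009 0.8; 0 0 63 0.001 0.0015 0.001 0.8; 0 0 72 0.001 0.0015 0.0012 0.8; 0 0 81 0.001 0.0015 0.0013 0.8; 0 0 81 0.001 0.0015 0.0013 0.8"

```text
time: 19.12
tcp_pos: [0.5607, 0.0939, 0.0579]
ee_rot: [0.001, 1.0, 0.027, 0.002]
force: [5.0, -2.7, -5.5]
gripper_width: 0.352
finger_force: 59.8
```

```bash
python3 -c "
from h import *
st();o=status.get_obs();print(o['moment'])"
```

```text
t 19.12 p [0.5607 0.0939 0.0579] az -86.9 tilt [ 0.004 -0.002 -1.   ] F [ 5.  -2.7 -5.5] g 0.352 59.8 q [-0.01  0.29  1.96 -0.    0.89  1.51]
[-0.53435731 -0.62591271 -0.20669257]
```

>>> servo_tool --targets "0 0 0 0 0 0 0.4; 0 0 0 0 0 0 0.4; 0 0 0 0 0 0 0.4; 0 0 0 0 0 -0.03 0.4; 0 0 0 0 0 -0.06 0.4; 0 0 0 0 0 -0.11 0.4; 0 0 0 -0.03 0 -0.14 0.4; 0 0 0 -0.08 0 -0.14 0.4; 0 0 0 -0.11 0 -0.14 0.4; 0 0 0 -0.11 0 -0.14 0.4; 0 0 0 -0.11 0 -0.14 0.4"

```text
time: 20.5
tcp_pos: [0.4501, 0.0892, 0.198]
ee_rot: [0.0, 1.0, 0.027, 0.001]
force: [-0.2, -0.5, -0.0]
gripper_width: 0.605
finger_force: 0.0
```

```bash
python3 -c "
from h import *
import pickle
st();f=grab('wrist');pickle.dump(f,open('f6.pkl','wb'))
n=[.558,.0935]
u,v=proj(f,[*n,.068]);print(u,v)
u,v=int(u),int(v);im=f['frame'][v-30:v+30,u-30:u+30].astype(int);b,g,r=im[...,0],im[...,1],im[...,2]
m=(r-b>50)&(g-b>35);V,U=np.nonzero(m);print(len(U))
W=np.array([ray(f,u-30+a,v-30+c,.068) for a,c in zip(U,V)]);c=W.mean(0);w=np.linalg.svd((W-c)[:,:2])[2][0]
print(c,np.degrees(np.arctan2(w[1],w[0])))
w=im.min(2)>150;V,U=np.nonzero(w[15:45,15:45]);print('white',len(U))
t=cv2.resize(im.astype(np.uint8)[5:55,5:55],None,fx=8,fy=8,interpolation=cv2.INTER_CUBIC)
cv2.imwrite('pics/w6.png',t)
f2=grab('top');pickle.dump(f2,open('f6t.pkl','wb'))
"
```

```text
t 20.5 p [0.4501 0.0892 0.198 ] az -86.94 tilt [ 0.002 -0.    -1.   ] F [-0.2 -0.5 -0. ] g 0.605 0.0 q [-0.03 -0.16  2.14 -0.    1.16  1.49]
321.8332846571139 55.40020698308544
73
[0.55944998 0.08180493 0.068     ] 100.65121930577773
white 237
```

```bash
python3 -c "
from h import *
import pickle
a=np.radians(2.54);X=np.array([-np.sin(a),np.cos(a),0]);o=np.array([.5590,.0718,0])
p=o+.085*X;p[2]=.16;print(p,rel(p,2.54))
for th in [1.35,1.15,1,.85,.7,.55,.4,.25,.1,0,-.05]:
  print(th,(.088+.085*np.cos(th)-.007-.085).round(4),(.16-(.032+.085*np.sin(th)+.017)).round(4))
t=pickle.load(open('f0.pkl','rb'))[0]
for u,v in [(138,147),(175,147),(175,188),(138,188)]: print(ray(t,u,v,.08))
print(ray(t,170,273,.06), 'nut?',proj(t,[.5592,.0945,.07]))
"
```

```text
[0.55523307 0.15671649 0.16      ] (array([  0. ,  -0. , -89.5]), array([ 0.1083, -0.0619,  0.0378]))
1.35 0.0146 0.0281
1.15 0.0307 0.0334
1 0.0419 0.0395
0.85 0.0521 0.0471
0.7 0.061 0.0562
0.55 0.0685 0.0666
0.4 0.0743 0.0779
0.25 0.0784 0.09
0.1 0.0806 0.1025
0 0.081 0.111
-0.05 0.0809 0.1152
[0.66515723 0.41813004 0.08      ]
[0.66670912 0.32257509 0.08      ]
[0.55866358 0.31470934 0.08      ]
[0.55720674 0.40863567 0.08      ]
[0.34515595 0.31902093 0.06      ] nut? (np.float64(262.0651146489297), np.float64(189.84083137273072))
```

>>> servo_tool --targets "0 0 -10 0.03 0 0 0.7; 0 0 -20 0.06 -0.02 0 1; 0 0 -31 0.09 -0.04 0 1; 0 0 -41 0.108 -0.062 0 1; 0 0 -51 0.108 -0.062 0 1; 0 0 -61 0.108 -0.062 0.01 1; 0 0 -72 0.108 -0.062 0.02 1; 0 0 -82 0.108 -0.062 0.03 1; 0 0 -89.5 0.108 -0.062 0.038 1; 0 0 -89.5 0.108 -0.062 0.038 1; 0 0 -89.5 0.108 -0.062 0.038 1"

```text
time: 21.98
tcp_pos: [0.5545, 0.1569, 0.1595]
ee_rot: [0.0, 0.692, 0.722, 0.0]
force: [0.1, 0.4, 0.2]
gripper_width: 0.001
finger_force: 0.0
```

```bash
python3 -c "
from h import *
st();print(rel((.55523,.15672,.16),2.54))"
```

```text
t 21.98 p [0.5545 0.1569 0.1595] az 2.43 tilt [ 0.  0. -1.] F [0.1 0.4 0.2] g 0.001 0.0 q [ 0.1   0.16  1.9  -0.    1.08  0.06]
(array([ 0. , -0. , -0.1]), array([-0.0002,  0.0008, -0.0005]))
```

>>> servo_tool --targets "0 0 0 0.008 0.001 0.015 1; 0 0 0 0.0146 0.001 0.028 1; 0 0 0 0.023 0.001 0.030 1; 0 0 0 0.031 0.001 0.033 1; 0 0 0 0.037 0.001 0.036 1; 0 0 0 0.042 0.001 0.039 1; 0 0 0 0.047 0.001 0.043 1"

```text
time: 22.85
tcp_pos: [0.5529, 0.2043, 0.1171]
ee_rot: [-0.0, 0.691, 0.722, 0.0]
force: [-3.4, -2.1, 6.5]
gripper_width: -0.001
finger_force: 2.6
```

>>> servo_tool --targets "0 0 0 0.005 0 0.004 1; 0 0 0 0.0095 0 0.0085 1; 0 0 0 0.014 0 0.013 1"

```text
time: 23.22
tcp_pos: [0.5525, 0.2188, 0.1044]
ee_rot: [-0.0, 0.691, 0.722, 0.001]
force: [-3.0, -2.1, 5.1]
gripper_width: -0.003
finger_force: 2.7
```

>>> servo_tool --targets "0 0 0 0.004 0 0.005 1; 0 0 0 0.0075 0 0.0104 1; 0 0 0 0.0105 0 0.016 1; 0 0 0 0.0133 0 0.0217 1; 0 0 0 0.0155 0 0.028 1; 0 0 0 0.0174 0 0.034 1; 0 0 0 0.0185 0 0.04 1"

```text
time: 24.1
tcp_pos: [0.5517, 0.2384, 0.0646]
ee_rot: [-0.001, 0.692, 0.722, 0.002]
force: [-3.3, 3.2, 6.7]
gripper_width: 0.001
finger_force: 3.2
```

```bash
python3 -c "
from h import *
st()"
```

```text
t 24.1 p [0.5517 0.2384 0.0646] az 2.47 tilt [ 0.001  0.004 -1.   ] F [-3.3  3.2  6.7] g 0.001 3.2 q [0.24 0.34 1.88 0.   0.92 0.19]
```

>>> servo_tool --targets "0 0 0 0 0 0.003 1; 0 0 0 0 0 0.006 1; 0 0 0 0 0 0.008 1"

```text
time: 24.48
tcp_pos: [0.5522, 0.2389, 0.059]
ee_rot: [-0.001, 0.692, 0.722, 0.002]
force: [-9.0, 0.9, 22.9]
gripper_width: -0.007
finger_force: 11.4
```

>>> servo_tool --targets "0 0 0 0 0 0.002 1; 0 0 0 0 0 0.004 1"

```text
time: 24.72
tcp_pos: [0.5524, 0.239, 0.0586]
ee_rot: [-0.002, 0.692, 0.722, 0.001]
force: [-17.8, -1.1, 39.7]
gripper_width: -0.002
finger_force: 19.9
```

>>> servo_tool --targets "0 0 0 0 0 0.0015 1; 0 0 0 0 0 0.003 1"

```text
time: 24.98
tcp_pos: [0.5525, 0.239, 0.0584]
ee_rot: [-0.002, 0.691, 0.722, 0.0]
force: [-22.6, -3.7, 51.0]
gripper_width: -0.001
finger_force: 25.5
```

The lever is against its hard stop. I'll retreat and check with the last picture.

>>> servo_tool --targets "0 0 0 0 0 -0.01 1; 0 0 0 0 0 -0.03 1; 0 0 0 0 0 -0.08 1; 0 0 0 0 0 -0.14 1; 0 0 0 -0.05 0 -0.18 1; 0 0 0 -0.11 0 -0.2 1; 0 0 0 -0.17 0 -0.2 1; 0 0 0 -0.17 0 -0.2 1; 0 0 0 -0.17 0 -0.2 1; 0 0 0 -0.17 0 -0.2 1"

```text
time: 26.22
tcp_pos: [0.5587, 0.0679, 0.2479]
ee_rot: [-0.0, 0.691, 0.723, -0.0]
force: [-0.3, 1.4, 0.6]
gripper_width: 0.005
finger_force: 0.0
```

```bash
python3 -c "
from h import *
st()
f=grab('wrist');w=cv2.resize(cv2.convertScaleAbs(f['frame'][:250,120:520],alpha=1.15,beta=10),(600,375),interpolation=cv2.INTER_CUBIC)
g=grab('scene');s=cv2.resize(g['frame'][190:290,280:440],(352,220),interpolation=cv2.INTER_CUBIC)
c=np.zeros((595,600,3),np.uint8);c[:375]=w;c[375:,:352]=s;cv2.imwrite('pics/fin.png',c)"
```

```text
t 26.23 p [0.5587 0.0679 0.2479] az 2.64 tilt [-0.001  0.001 -1.   ] F [-0.3  1.4  0.6] g 0.005 0.0 q [-0.06  0.04  1.86  0.    1.25 -0.11]
```

View pics/fin.png

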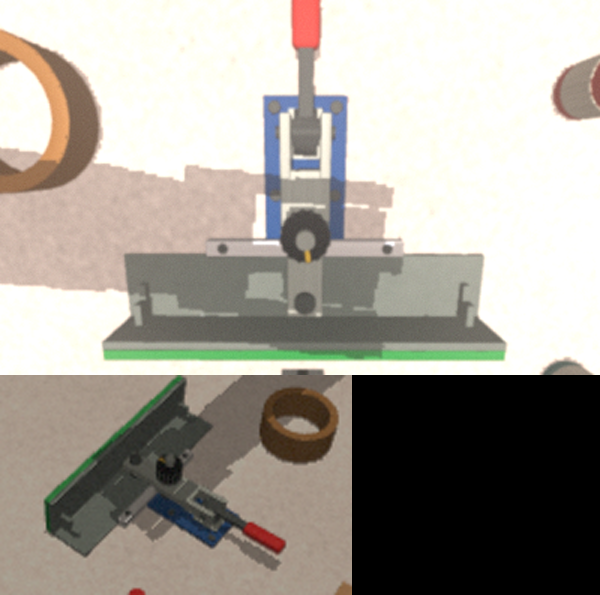

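The last picture shows the foot flush on the bar along row 255, with the clamp at column 305 and the fence spanning 126–482, so it is centred. The lever lies flat, and the nut mark points towards the nose. I'm handing in.

```bash
python3 -c "
from cell import close_job
print(close_job())"
```

```text
the job is handed in; nothing more can be done
None
```

I handed the job in at about 26 s: the fence is flush on the stop bar and centred on the clamp, the nut is at about 3.0 rad by its yellow mark and the lever is down on its stop; I couldn't see the nose touch the foot or measure the lock force, so both rest on that nut reading.

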